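Set the adjuster nut and close the quick-release cam lever of a tilting work stand

TASK

The crossbar of the tilting work stand is loose in its quick-release clamp. Before closing the lever, turn the bar-shaped adjuster nut clockwise until the cam lever meets its firm resistance about half-way through its swing, then swing the lever fully closed onto its rest and let go. Leave the loose things on the bench where they are.

Things in the scene. Friction and masses are not known exactly. Their poses are not given: they have to be found in the camera images.
- clamp: Grey/aluminium bench stand, fixed. Origin on the bench below the split clamp; base plate 170x180x12 mm centred at x -10, y +25. x runs from its front (robot side) to its back, y to its left, z up. Cam shaft along y at x -14, z 88. The draw rod with the nut leans 28 deg to the front: direction (-0.469, 0, 0.883). Lever rest: post at x -56, y +90, 85 mm high.
- plate_mid (a point): Centre of the tilted aluminium work plate (104 x 124 x 8 mm) on the 30 mm steel crossbar (axis 130 mm up, along the stand's y), at the stand's right; it carries a steel jig block 75 x 110 x 32 mm. Fixed; keep the gripper clear of it. Axes as the stand's.
- nut_grip (a point): Grip point of the steel adjuster nut, on the rod axis, 10 mm below the top end of its grip bar. Bar 42 mm long (point x), 14 mm thick (point y), 30 mm high along the rod (point z, outward, leaning 28 deg from vertical). A 32 mm round flange lies 20 mm below. The point stays put as the nut turns. Nothing else within 55 mm of the rod axis beyond the flange.
- nut (a joint): Nut turn, rad, -1.0 to 3.1, grows clockwise seen from its outer end (tighter). Needs 0.42 N m, stays where left. 0: bar in the stand's x-z plane; 1.57: bar level, parallel to the cam shaft. Starts -0.8 to 0.3, too loose: lever bites in the last quarter or never. Bite begins at 58 % of the lever's swing (1.32 rad) for nut 1.07, 50 % (1.13) for 1.57, 43 % (0.97) for 2.07.
- lever (a joint): Cam lever swing, rad: 0 open (pointing to the stand's back, 45 deg above level), 0.785 straight up, 2.269 closed (pointing to its front, 5 deg above level, over its rest). Starts 0 to 0.3. Light (0.08 N m) up to the bite, then firm: up to about 0.5 N m (6 N at the knob) with the nut well set; past 2.18 it goes over centre and stays closed.
- lever_knob (a point): Centre of the black knob on the end of the cam lever: a rounded block 26 mm along the lever, 20 mm wide along the stand's y (flat sides) and 20 mm thick, its centre 85 mm from the cam shaft's axis. The lever behind it is a 13 mm round steel rod. It swings in a plane parallel to the stand's x-z plane.
- lever_hub (a point): Point on the cam shaft's axis in the lever's plane of swing (the centre of its hub, 26 mm in diameter).
- jar: Black paste jar, 48 mm round, 70 mm high, loose, bystander. Origin under its centre.
- tape: Roll of amber tape, 60 mm round, 12 mm high, loose, bystander. Origin under its centre.
- driver: Small screwdriver, 137 mm long, 23 mm thick, lying along its x, loose, bystander. Origin under its middle.
- gauge: Plain steel block with a hole, 30 x 45 x 31 mm, loose, bystander. Origin under its centre.

How it is judged:
By the outcome, as a careful person would: the job done as asked, in the order asked, and still so for the second after the job is handed in, with the robot touching nothing.
It also fails if it takes over 64 s, if anything falls off the work surface, if the arm or the gripper's body presses on something with over 40 N, if the wrist force passes 120 N, or if a joint passes its speed limit or range.

ROBOT

A 6-joint arm with a two-finger parallel gripper is mounted at the origin on the work surface; the furniture and walls round the work are solid. World frame = base frame: x ahead of the robot, y to its left, z up, the work surface at z = 0. Lengths are in mm, angles in rad, forces in N, time in s.
With the tool pointing down it reaches from about 300 to 775 mm from the base axis. Payload 14.6 kg.
Tool frame: the origin (TCP) lies on the centre line of the jaws, within the pads' length; the fingertips stand 19 mm ahead of it and the grasp point (between the pads) is the TCP (bot.tip_reach is the distance from the TCP to the fingertips, in mm); y points along the fingers, x is the direction in which the jaws open and shut, and the axes are right-handed (so a half turn about y gives the same grasp; the last joint's range is limited). The gripper opens to 85 mm and grips with 20 to 120 N. Pads are 22 mm wide; open, the fingers measure 114 mm over their backs; the gripper's body (76 mm by 85 mm) begins 54 mm behind the grasp point. The pads swing forward as they close: fully open they stand 13 mm farther back than shut.
Start: joints at [-1.361, 0.3, 1.521, -0, 1.321, -0.067], TCP at [150.297, -529.056, 250.281] pointing down, gripper open.
Joint ranges: [-3.03, 3.03], [-0.79, 2.21], [0.23, 2.52], [-1.04, 4.18], [0, 3.07], [-2.55, 2.55]. Speed limits (rad/s): [2.22, 2.22, 2.57, 3.14, 3.14, 3.14].

INTERFACE

Orientations are given as a unit quaternion [w, x, y, z].
In Python, from rig import bot gives the robot as it stands. Calls block until the motion is done:
- bot.move_to(position, orientation): joint-space move of the TCP to a pose.
- bot.servo_line(position, attitude=None, speed=150, until_force=None): straight line of the TCP; attitude=None keeps the orientation; speed is the mean speed in mm/s. With until_force (N) it stops when the force on the tool has changed by that much, and returns True; else False.
- bot.move_joints(angles): joint-space move.
- bot.move_gripper(opening, grip_force=None): finger opening in mm; grip_force is the grip in N (None keeps the last); returns when the fingers have stopped.
- bot.dwell(seconds).
- bot.ik(position, orientation): joint angles nearest the present ones, or None.
- bot.read_state(): the state.
- bot.read_camera(name): name is "scene" or "side" or "wrist"; returns a dict with "image" (480x640x3 uint8, blue, green, red), "depth" (480x640 float32, mm along the optical axis (not along the pixel's ray), 0 where there is no reading), "fovy" (degrees; the focal length in pixels is half the picture's height over the tangent of half this angle, whatever the lens; pixels are square), "cx", "cy" (the principal point, pixels), "k1" (the pictures are not rectified: a ray, as slopes to the right and down, at radius r is drawn at 1 + k1 r^2 times it, then the intrinsics apply), "eye" and "attitude" of the camera in the world; the wrist camera has in their place "mount" (4x4, takes a point from camera to tool coordinates, whose origin is the TCP and whose axes are the tool frame's). Camera axes: x right, y down, z forward; pixel columns grow to the right and rows downward; lengths in mm; the calibration is good to about 2 mm. A picture is of the moment at which its call begins: read the wrist's pose just before it.
A pose or a line that the arm cannot do raises bot.MotionError and nothing moves.
- bot.finish_job(): hands the job in, once; it reports no verdict.
The state is a dict: "clock": time; "joint_positions": joint angles; "qvel": joint speeds; "effort": joint torques, N m; "ee_pos": TCP position; "tool_rot": TCP orientation; "ft_force": force on the tool from outside, world axes, zero at the start; "moment": the same for the moment, N m; "grip_width": finger opening in mm.
Only numpy, scipy, OpenCV 4.12 (cv2) and the standard library are available. Lean on these libraries where they do the work, as an engineer would, in place of code of your own. Each camera call takes 0.05 s, during which the arm holds its last target.

## Working session

There is one attempt and no reset: what is moved stays moved. The work goes in short steps, each a Python script; the robot and the scene stay as the last script left them, time stands still between calls to the robot, and variables do not carry over. Pictures are saved under pics/ and viewed, and the job is handed in when it is done.

```bash
ls; mkdir -p pics; python3 - <<'E'
from rig import bot
import cv2
for n in ("scene","side","wrist"):
    s=bot.read_state();c=bot.read_camera(n);cv2.imwrite(f"pics/{n}0.png",c["image"])
    print(n,{k:v for k,v in c.items() if k not in("image","depth")})
print(s, bot.tip_reach)
E
```

```text
pics
scene {'fovy': 55.60173543745166, 'cx': 313.22811892861216, 'cy': 239.21383940092983, 'k1': 0.027408428552448804, 'eye': array([  4.27293447, 730.86715437, 728.9037031 ]), 'attitude': array([ 0.13704161, -0.25104837,  0.83591423, -0.46844606])}
side {'fovy': 47.489880238350985, 'cx': 314.92272910891757, 'cy': 237.3392186338883, 'k1': 0.01646449557160796, 'eye': array([ 382.87201561, -948.92002811,  798.36311294]), 'attitude': array([-0.44421574,  0.89234991, -0.07135803,  0.03594503])}
wrist {'fovy': 62.43516120413773, 'cx': 320.5629182634719, 'cy': 236.36534867211375, 'k1': -0.0559152674606821, 'mount': array([[ 9.99999886e-01, -1.14793019e-04, -4.63422826e-04,
        -6.20366100e-01],
       [ 4.00335639e-04, -3.27264879e-01,  9.44932558e-01,
        -1.22555452e+02],
       [-2.60133676e-04, -9.44932636e-01, -3.27264796e-01,
         8.47925310e+01],
       [ 0.00000000e+00,  0.00000000e+00,  0.00000000e+00,
         1.00000000e+00]])}
{'clock': 0.1, 'joint_positions': array([-1.36057393e+00,  3.00426875e-01,  1.52155321e+00, -6.88764583e-06,
        1.32070909e+00, -6.66334395e-02]), 'qvel': array([ 0.00238928, -0.00023359, -0.00203836,  0.00193496, -0.00134105,
       -0.00102673]), 'effort': array([ 7.28185860e-04, -5.44379425e+01, -3.62369764e+01, -8.59919078e-05,
        3.03942390e-03, -1.25459553e-05]), 'ee_pos': array([ 150.26823361, -528.86183765,  249.75735619]), 'tool_rot': array([ 0.56446245, -0.5639585 ,  0.42651804, -0.42592877]), 'ft_force': array([-0.31863752, -0.00940515, -0.18582066]), 'moment': array([-0.01548186,  0.0050406 , -0.00276338]), 'grip_width': 85.4009994784101} 19.0
```

View pics/scene0.png

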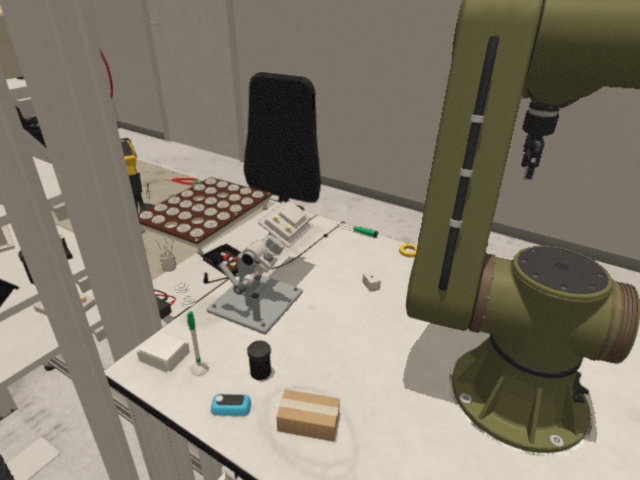

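View pics/side0.png

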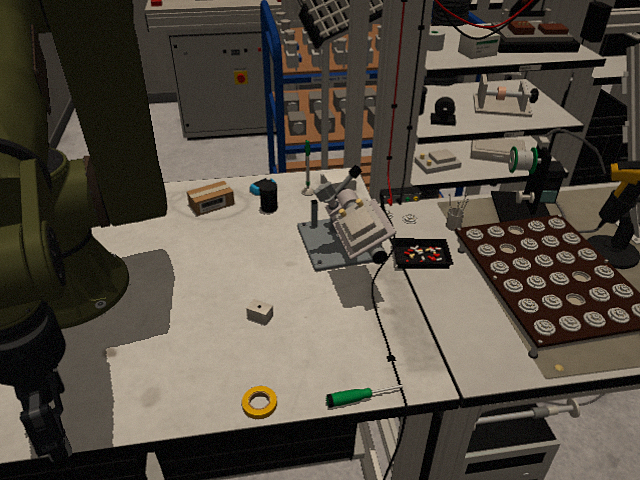

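View pics/wrist0.png

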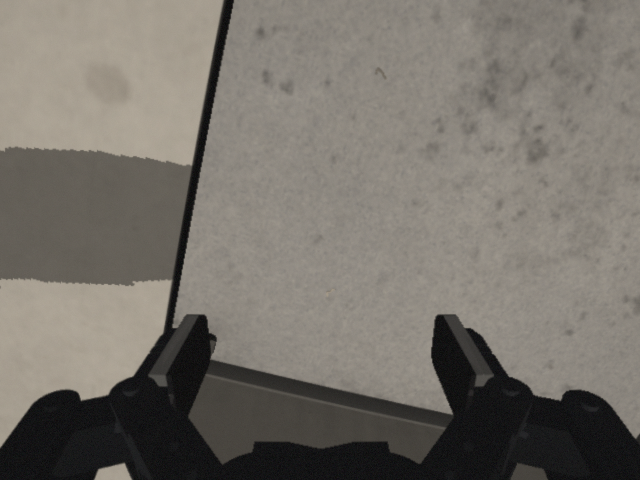

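The stand is at about scene (255,285) and side (345,225), with the base plate visible in both. I'll enlarge both views.

```bash
python3 - <<'E'
import cv2
a=cv2.imread("pics/scene0.png")[190:340,180:340];cv2.imwrite("pics/sc1.png",cv2.resize(a,None,fx=4,fy=4,interpolation=cv2.INTER_CUBIC))
a=cv2.imread("pics/side0.png")[150:290,280:440];cv2.imwrite("pics/si1.png",cv2.resize(a,None,fx=4,fy=4,interpolation=cv2.INTER_CUBIC))
E
```

```text
(no output)
```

View pics/sc1.png

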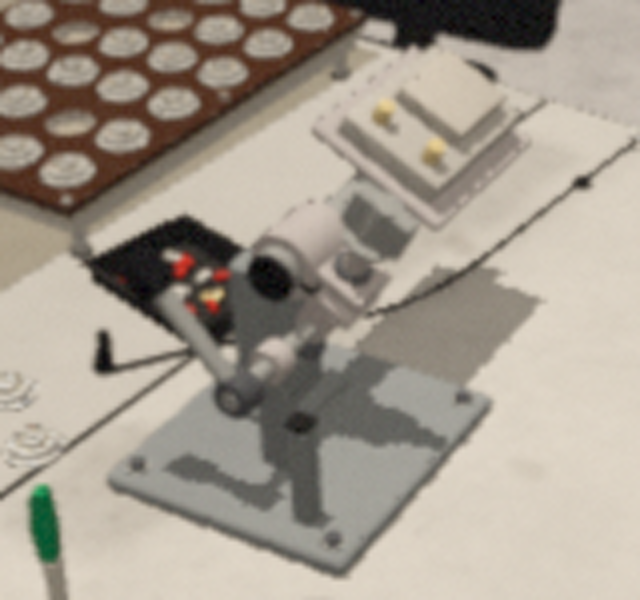

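View pics/si1.png

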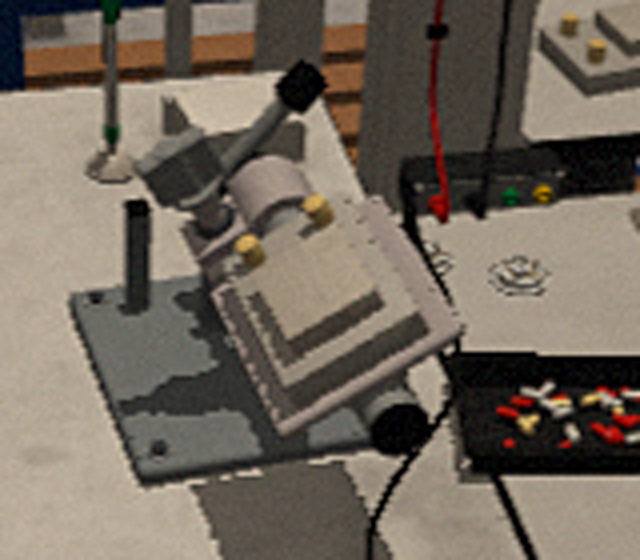

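```bash
cat > h.py <<'E'
from rig import bot
import numpy as np, cv2
from scipy.spatial.transform import Rotation as R
def q2R(q): return R.from_quat([q[1],q[2],q[3],q[0]])
def R2q(r):
    q=r.as_quat(); return [q[3],q[0],q[1],q[2]]
class Cam:
    def __init__(s,c,st=None):
        s.c=c; f=240/np.tan(np.radians(c["fovy"])/2)
        s.K=np.array([[f,0,c["cx"]],[0,f,c["cy"]],[0,0,1]]); s.d=np.array([c["k1"],0,0,0.])
        if "eye" in c: s.A=q2R(c["attitude"]).as_matrix(); s.e=np.array(c["eye"])
        else:
            T=q2R(st["tool_rot"]).as_matrix(); m=np.array(c["mount"])
            s.A=T@m[:3,:3]; s.e=T@m[:3,3]+st["ee_pos"]
    def ray(s,uv):
        p=cv2.undistortPoints(np.array(uv,float).reshape(-1,1,2),s.K,s.d).reshape(-1,2)
        return np.c_[p,np.ones(len(p))]@s.A.T
    def plane(s,uv,z):
        r=s.ray(uv); return s.e+r*((z-s.e[2])/r[:,2])[:,None]
    def pt(s,uv):
        r=s.ray(uv); d=np.array([s.c["depth"][int(round(v)),int(round(u))] for u,v in np.reshape(uv,(-1,2))])
        return s.e+r*d[:,None]
    def proj(s,P):
        P=(np.reshape(P,(-1,3))-s.e)@s.A
        return cv2.projectPoints(P.reshape(-1,1,3),np.zeros(3),np.zeros(3),s.K,s.d)[0].reshape(-1,2)
def tri(rays):
    M=np.zeros((3,3));b=np.zeros(3)
    for e,d in rays:
        d=d/np.linalg.norm(d);P=np.eye(3)-np.outer(d,d);M+=P;b+=P@e
    x=np.linalg.solve(M,b); return x,[np.linalg.norm(np.cross(x-e,d/np.linalg.norm(d))) for e,d in rays]
def shot(n):
    st=bot.read_state();return Cam(bot.read_camera(n),st)
E
python3 - <<'E'
from h import *
np.set_printoptions(precision=1,suppress=True)
sc=shot("scene");si=shot("side")
a=np.array([[110,477],[345,567],[490,400]])/4+[180,190]
b=np.array([[70,300],[140,478]])/4+[280,150]
print(sc.plane(a,12)); print(si.plane(b,12))
print((si.c["depth"]>0).mean(),(sc.c["depth"]>0).mean())
k=np.array([[298,86],[190,165],[135,205]])/4+[280,150]
print(si.pt(k))
k=np.array([[240,395],[352,268],[165,295]])/4+[180,190]
print(sc.pt(k))
E
```

```text
[[674.9 161.8  12. ]
 [509.6 145.2  12. ]
 [527.5 -25.7  12. ]]
[[514.9 135.3  12. ]
 [530.6 -38.2  12. ]]
0.9944303385416666 0.9565104166666667
[[648.9 122.1 158.7]
 [568.6  29.7 170.4]
 [553.3 121.4  86.9]]
[[583.9 139.1  98.1]
 [575.8  45.3 134.5]
 [637.8 135.4 143.3]]
```

The plate corners and the post agree on the stand's pose: origin about (618,36), yaw about 0.1. Next I'll check wrist reachability over the nut for the candidate roll angles.

```bash
cat >> h.py <<'E'
O=np.array([618,36,0.]);YAW=0.1
def S(): return R.from_euler('z',YAW)
def W(p): return S().apply(p)+O
rod=np.array([-.469,0,.883]); rod/=np.linalg.norm(rod)
u0=np.array([rod[2],0,-rod[0]])
def bar(th): return R.from_rotvec(-th*rod).apply(u0)
def nutq(th,flip=1,d=None):
    # jaws' x perpendicular to bar; tool y=-rod
    y=-rod; z=bar(th)*flip; x=np.cross(y,z)
    return R2q(S()*R.from_matrix(np.c_[x,y,z]))
E
python3 - <<'E'
from h import *
np.set_printoptions(precision=2,suppress=True)
print(q2R(bot.read_state()["tool_rot"]).as_matrix())
for L in (98,215):
  p=W(np.array([-14,0,88])+L*rod); print(p)
  for f in (1,-1):
    for th in (-.8,-.4,0,.3,.8,1.2,1.57,2): print(L,f,th,bot.ik(p,nutq(th,f)))
E
```

```text
[[ 0.27 -0.    0.96]
 [-0.96  0.    0.27]
 [-0.   -1.    0.  ]]
[558.33  30.01 174.55]
98 1 -0.8 [-0.04  0.21  1.9   0.12  0.56  0.54]
98 1 -0.4 [-0.04  0.21  1.9   0.12  0.56  0.94]
98 1 0 [-0.04  0.21  1.9   0.12  0.56  1.34]
98 1 0.3 [-0.04  0.21  1.9   0.12  0.56  1.64]
98 1 0.8 [-0.04  0.21  1.9   0.12  0.56  2.14]
98 1 1.2 [-0.04  0.21  1.9   0.12  0.56  2.54]
98 1 1.57 None
98 1 2 None
98 -1 -0.8 None
98 -1 -0.4 [-0.04  0.21  1.9   0.12  0.56 -2.2 ]
98 -1 0 [-0.04  0.21  1.9   0.12  0.56 -1.8 ]
98 -1 0.3 [-0.04  0.21  1.9   0.12  0.56 -1.5 ]
98 -1 0.8 [-0.04  0.21  1.9   0.12  0.56 -1.  ]
98 -1 1.2 [-0.04  0.21  1.9   0.12  0.56 -0.6 ]
98 -1 1.57 [-0.04  0.21  1.9   0.12  0.56 -0.23]
98 -1 2 [-0.04  0.21  1.9   0.12  0.56  0.2 ]
[503.72  24.53 277.88]
215 1 -0.8 [-0.06 -0.05  1.91  0.1   0.8   0.56]
215 1 -0.4 [-0.06 -0.05  1.91  0.1   0.8   0.96]
215 1 0 [-0.06 -0.05  1.91  0.1   0.8   1.36]
215 1 0.3 [-0.06 -0.05  1.91  0.1   0.8   1.66]
215 1 0.8 [-0.06 -0.05  1.91  0.1   0.8   2.16]
215 1 1.2 None
215 1 1.57 None
215 1 2 None
215 -1 -0.8 None
215 -1 -0.4 [-0.06 -0.05  1.91  0.1   0.8  -2.18]
215 -1 0 [-0.06 -0.05  1.91  0.1   0.8  -1.78]
215 -1 0.3 [-0.06 -0.05  1.91  0.1   0.8  -1.48]
215 -1 0.8 [-0.06 -0.05  1.91  0.1   0.8  -0.98]
215 -1 1.2 [-0.06 -0.05  1.91  0.1   0.8  -0.58]
215 -1 1.57 [-0.06 -0.05  1.91  0.1   0.8  -0.21]
215 -1 2 [-0.06 -0.05  1.91  0.1   0.8   0.22]
```

```bash
python3 - <<'E'
from h import *
np.set_printoptions(precision=2,suppress=True)
p=W(np.array([-14,0,88])+225*rod)
bot.move_to(p,nutq(.5,-1)); bot.dwell(.2)
c=shot("wrist"); cv2.imwrite("pics/w1.png",c.c["image"]); np.save("w1d.npy",c.c["depth"])
import pickle; pickle.dump(c,open("w1.pkl","wb"))
st=bot.read_state();print(st["clock"],st["ee_pos"],c.e, st["ft_force"])
for q in ([0,0,0],):
  print(c.proj([W(np.array([-14,0,88])+98*rod),W([-14,90,88])]))
E
```

```text
2.8333 [499.11  23.77 286.64] [372.32  52.47 360.01] [-0.1   0.22  0.11]
[[320.43 234.21]
 [411.34 150.74]]
```

View pics/w1.png

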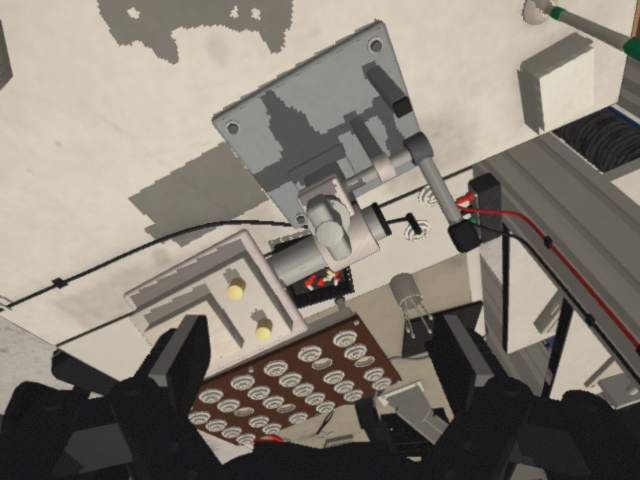

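```bash
python3 - <<'E'
import cv2,numpy as np
a=cv2.imread("pics/w1.png")[90:290,270:490];cv2.imwrite("pics/w1z.png",cv2.resize(a,None,fx=3.6,fy=3,interpolation=cv2.INTER_CUBIC) if 0 else cv2.resize(a,None,fx=3,fy=3,interpolation=cv2.INTER_CUBIC))
a=cv2.imread("pics/w1.png")[10:250,200:430];cv2.imwrite("pics/w1y.png",cv2.resize(a,None,fx=2.5,fy=2.5,interpolation=cv2.INTER_CUBIC))
E
```

```text
(no output)
```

View pics/w1z.png

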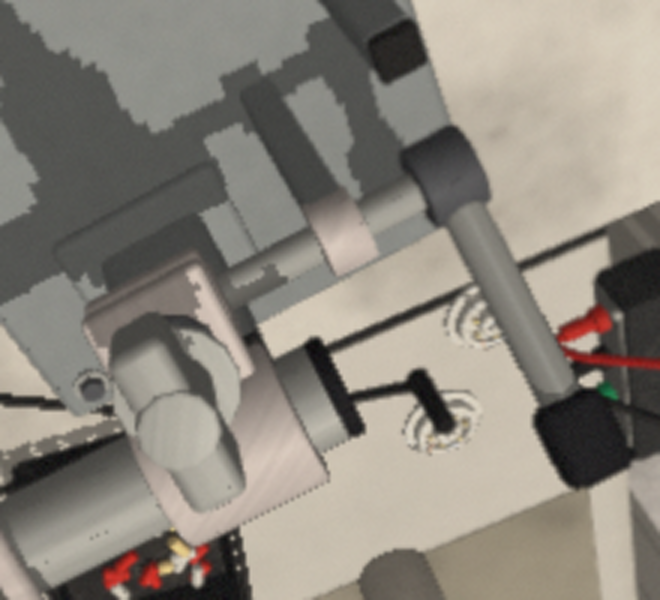

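View pics/w1y.png

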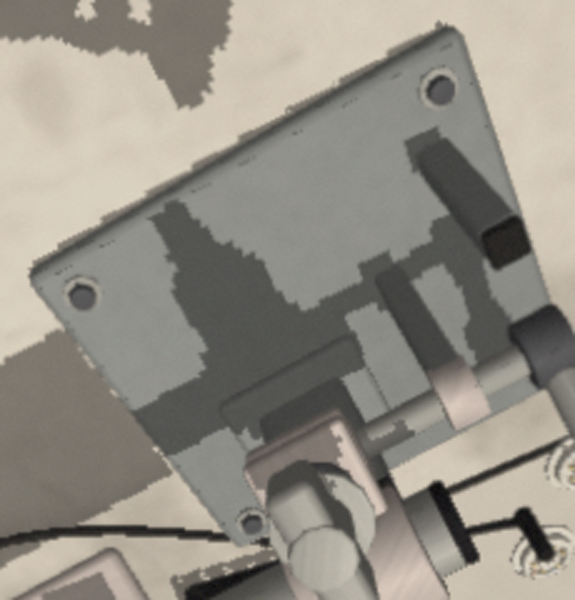

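```bash
python3 - <<'E'
from h import *
import pickle
np.set_printoptions(precision=1,suppress=True)
c=pickle.load(open("w1.pkl","rb"))
uv=np.array([[438,90],[82,295],[252,525]])/2.5+[200,10]
P=c.plane(uv,13);print(P, c.pt(uv)[:,2])
d=P[0]-P[1];print(np.linalg.norm(d),np.arctan2(-d[0],d[1]),np.linalg.norm(P[2]-P[1]),)
e=P[2]-P[1];print(np.arctan2(e[1],e[0]))
ctr=(P[0]+P[2])/2; 
for yaw in (np.arctan2(-d[0],d[1]),):
    print("origin",ctr-R.from_euler('z',yaw).apply([-10,25,0]))
z=lambda l:np.array(l)/3+[270,90]
print("posttop,hub,knob,nut end", c.pt(z([[398,52],[450,175],[583,435],[178,432]])))
print("post plane85",c.plane(z([[398,50]]),85))
E
```

```text
[[529.8 133.5  13. ]
 [543.9 -15.2  13. ]
 [685.4  -2.2  13. ]] [16.9 17.2 15.8]
149.3519147165946 0.09503303846308354 142.0332666641617
0.0916578078974068
origin [619.9  41.7  13. ]
posttop,hub,knob,nut end [[553.3 126.   84.6]
 [588.1 129.   98.2]
 [644.7 134.3 156.5]
 [556.3  35.8 179.6]]
post plane85 [[552.4 126.   85. ]]
```

```bash
sed -i 's/^O=.*/O=np.array([618.7,41.5,0.]);YAW=0.093/' h.py; python3 - <<'E'
from h import *
import pickle
np.set_printoptions(precision=1,suppress=True)
c=pickle.load(open("w1.pkl","rb"))
vv,uu=np.mgrid[90:290,270:490]; uv=np.c_[uu.ravel(),vv.ravel()].astype(float)
P=c.pt(uv); L=S().inv().apply(P-O)
q=L-[-14,0,88]; s=q@rod; a=q@u0; b=q[:,1]
m=(np.hypot(a,b)<32)&(s>50)
print(np.histogram(s[m],bins=np.arange(50,120,4)))
for lo,hi in ((76,84),(84,90),(90,95),(95,100),(100,105),(105,112)):
    k=m&(s>lo)&(s<hi)
    if k.sum()<8: continue
    x,y=a[k],b[k]; C=np.cov(x,y); w,v=np.linalg.eigh(C)
    print(lo,hi,k.sum(),x.min(),x.max(),y.min(),y.max(),"mean",x.mean(),y.mean(),"ang",np.arctan2(v[1,1],v[0,1]),np.sqrt(w))
im=np.zeros((300,300,3),np.uint8)
for i in np.where(m)[0]:
    if s[i]>66: cv2.circle(im,(int(150+a[i]*4),int(150-b[i]*4)),2,(0,int(np.clip((s[i]-60)*5,0,255)),255 if s[i]>95 else 0),-1)
cv2.imwrite("pics/nutmap.png",cv2.resize(im,None,fx=1.5,fy=1.5))
# lever
k=(L[:,1]>70)&(L[:,2]>70)
print("lever"); 
g=c.c["image"][90:290,270:490].reshape(-1,3).max(1)
kn=k&(L[:,2]>125)&(L[:,2]<200)&(g<60)&(L[:,0]<90)
print(kn.sum(),L[kn].min(0),L[kn].max(0),L[kn].mean(0))
ro=k&(L[:,2]>110)&(L[:,2]<135)&(L[:,0]<90); print(ro.sum(),L[ro].mean(0),L[ro].min(0),L[ro].max(0))
hb=k&(L[:,2]>85)&(L[:,2]<106)&(L[:,0]<10)&(L[:,0]>-40); print(hb.sum(),L[hb].min(0),L[hb].max(0))
E
```

```text
(array([ 243,    0,    0,    0,    0,  279,  133,   55,   54,   49,   64,
         58,  139, 1256,    6,    0,    0]), array([ 50,  54,  58,  62,  66,  70,  74,  78,  82,  86,  90,  94,  98,
       102, 106, 110, 114, 118]))
76 84 91 -21.74985837075951 17.26307405028834 -5.942999839424548 9.682182123991552 mean -10.375654882635859 4.797120437357655 ang -2.914984493771511 [ 3.2 12.8]
84 90 81 -21.788548244480868 16.076032504311247 -5.566972833496242 9.592798500241232 mean -11.574654964149945 4.718713169317082 ang -2.894092900861179 [ 3.1 11.8]
90 95 77 -21.69385219378279 17.041865061025007 -6.2724023930733415 9.546009153985535 mean -10.401194911002673 4.863171026695287 ang -2.910851127964606 [ 3.3 12.5]
95 100 86 -21.666399581405628 17.392989920390875 -7.147876296132245 9.628908554108024 mean -10.096506768035274 4.670547394883007 ang -2.9080806179606435 [ 3.6 12.4]
100 105 1184 -21.634242587000593 20.061046921533478 -8.783585112840418 9.619318780152495 mean -1.8650521789454308 0.5784028805990165 ang -3.1229085922763673 [ 4.4 12.1]
105 112 176 -17.44474081475152 7.66817934856676 -7.626886849295139 8.677566576956933 mean -1.003263631282575 0.7174848970659223 ang -2.7967019706511493 [4.2 5. ]
lever
720 [ 26.9  80.2 142.8] [ 44.8 100.9 166.2] [ 35.   89.8 156.4]
613 [ 10.3  89.6 122.8] [ -3.8  83.6 110. ] [ 26.   96.8 134.9]
912 [-28.1  70.   85. ] [  2.5  98.9 106. ]
```

View pics/nutmap.png

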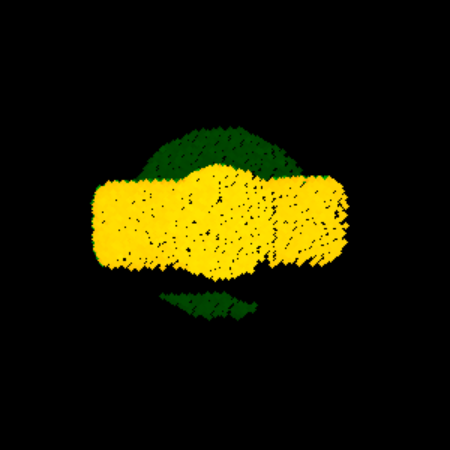

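```bash
python3 - <<'E'
from h import *
import pickle
np.set_printoptions(precision=2,suppress=True)
c=pickle.load(open("w1.pkl","rb"))
g=c.c["image"].max(2); 
vv,uu=np.mgrid[195:265,440:485]; uv=np.c_[uu.ravel(),vv.ravel()].astype(float)
L=S().inv().apply(c.pt(uv)-O)
k=(g[195:265,440:485].ravel()<60)&(L[:,1]>75)&(L[:,1]<106)&(L[:,2]>125)
cen=(uv[k].min(0)+uv[k].max(0))/2; print(uv[k].min(0),uv[k].max(0))
def ony(uv):
    e=S().inv().apply(c.e-O); r=S().inv().apply(c.ray([uv])[0]); return e+r*((90-e[1])/r[1])
p=ony(cen);print(p, p-[-14,90,88],np.hypot(*(p-[-14,90,88])[[0,2]]), "angle above level",np.arctan2(p[2]-88,p[0]+14))
# rod: points on rod by depth, fit direction
vv,uu=np.mgrid[130:245,400:480]; uv=np.c_[uu.ravel(),vv.ravel()].astype(float)
L=S().inv().apply(c.pt(uv)-O)
k=(abs(L[:,1]-90)<5)&(L[:,2]>108)&(L[:,2]<140)&(L[:,0]<60)&(L[:,0]>-10)
x,z=L[k,0],L[k,2]; C=np.cov(x,z);w,v=np.linalg.eigh(C);print("rod dir",np.arctan2(v[1,1],v[0,1]),k.sum())
# nut
pts=None
E
```

```text
[448. 219.] [481. 252.]
[ 35.39  90.   156.37] [49.39  0.   68.37] 84.34474954457107 angle above level 0.9452100866283653
rod dir 0.8352050531669619 621
```

```bash
cat >> h.py <<'E'
B0=np.array([-14,0.4,88])-0.8*u0
def rep(t=""):
    s=bot.read_state(); print(t,"t%.1f"%s["clock"],"F",s["ft_force"].round(1),"M",s["moment"].round(2),"w%.1f"%s["grip_width"],"p",S().inv().apply(s["ee_pos"]-O).round(1),"j6 %.3f"%s["joint_positions"][5])
    return s
E
python3 - <<'E'
from h import *
bot.move_gripper(55)
q=nutq(-0.02,-1)
bot.move_to(W(B0+140*rod),q); rep()
print(bot.servo_line(W(B0+98*rod),q,speed=60,until_force=8)); rep()
bot.move_gripper(10,grip_force=50); s=rep("gripped")
j=list(s["joint_positions"]); 
E
```

```text
t3.8 F [-0.9 -0.3  0.1] M [-0.    0.2   0.03] w54.8 p [-80.4   0.4 211.7] j6 -1.771
False
 t4.6 F [-0.3  0.4  0.1] M [-0.01  0.19  0.02] w55.1 p [-60.6   0.4 174.4] j6 -1.780
gripped t5.1 F [-4.6 -6.6  4.3] M [-0.84  0.45 -0.3 ] w13.5 p [-60.7  -0.2 174.6] j6 -1.781
```

```bash
python3 - <<'E'
from h import *
s=bot.read_state(); j=np.array(s["joint_positions"]); t=j[5]
for d in (.4,.8,1.2,1.6):
    j[5]=t+d; bot.move_joints(list(j)); s=rep()
E
```

```text
t5.5 F [-0.5  0.3  0.1] M [ 0.48  0.18 -0.16] w13.0 p [-60.7  -0.2 174.7] j6 -1.384
 t6.0 F [ 0.9  4.1 -0.4] M [0.87 0.07 0.06] w13.1 p [-6.060e+01 -1.000e-01  1.748e+02] j6 -0.986
 t6.5 F [ 2.1  5.7 -0.2] M [ 1.08 -0.08  0.08] w13.1 p [-60.5   0.  174.8] j6 -0.584
 t7.0 F [ 4.1  5.4 -0.6] M [ 1.1  -0.35  0.02] w12.8 p [-60.3   0.  174.9] j6 -0.184
```

```bash
python3 - <<'E'
from h import *
import pickle
bot.move_gripper(50); rep("rel")
q=list(bot.read_state()["tool_rot"])
bot.servo_line(W(B0+210*rod),q,speed=150); bot.dwell(.2)
c=shot("wrist"); cv2.imwrite("pics/w2.png",c.c["image"]); pickle.dump(c,open("w2.pkl","wb"))
rep()
vv,uu=np.mgrid[60:400,150:560]; uv=np.c_[uu.ravel(),vv.ravel()].astype(float)
L=S().inv().apply(c.pt(uv)-O)
q=L-[-14,0,88]; s=q@rod; a=q@u0; b=q[:,1]
m=(np.hypot(a,b)<32)&(s>99)&(s<112)
P=np.c_[a[m],b[m]].astype(np.float32); print(m.sum(),cv2.minAreaRect(P),P.min(0),P.max(0)); w,v=np.linalg.eigh(np.cov(P.T));print("theta",np.arctan2(-v[1,1],v[0,1]))
E
```

```text
rel t7.4 F [-0.2 -0.2 -0.9] M [-0.05  0.29  0.05] w50.1 p [-60.7  -0.3 174.6] j6 -0.181
 t8.5 F [-0.4 -0.5 -0.5] M [-0.03  0.22 -0.01] w50.1 p [-113.2    0.4  272.4] j6 -0.167
1519 ((-0.42000675201416016, 0.6844158172607422), (41.47181701660156, 18.033191680908203), 89.6161880493164) [ -9.455801 -20.06142 ] [ 8.601375 21.413794]
theta -1.5664749389306156
```

View pics/w2.png

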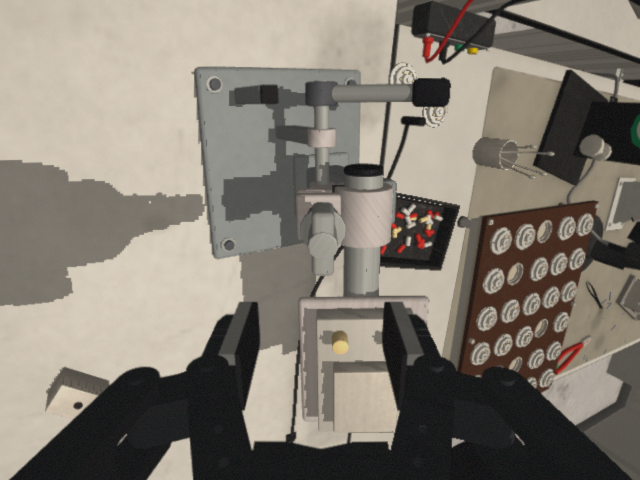

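```bash
cat >> h.py <<'E'
HUB=np.array([-14,90,88.])
def knob(q,r=85): a=.785+q; return HUB+r*np.array([np.cos(a),0,np.sin(a)])
def kq(t,f=1):
    y=np.array([np.sin(t),0,-np.cos(t)]); z=f*np.array([np.cos(t),0,np.sin(t)]); x=np.cross(y,z)
    return R2q(S()*R.from_matrix(np.c_[x,y,z]))
E
python3 - <<'E'
from h import *
import pickle
np.set_printoptions(precision=2,suppress=True)
c=pickle.load(open("w2.pkl","rb"))
def lp(uv): return S().inv().apply(c.pt(uv)-O)
print("cap",lp([[363,166],[363,170],[363,180],[345,170],[381,170],[321,137],[320,130],[320,145]]))
e=S().inv().apply(c.e-O)
g=c.c["image"].max(2)[70:115,408:460]; vv,uu=np.mgrid[70:115,408:460]
L=lp(np.c_[uu.ravel(),vv.ravel()].astype(float)); k=(g.ravel()<60)&(L[:,2]>125)&(L[:,2]<185)
print(k.sum(),L[k].min(0),L[k].max(0)); U=np.c_[uu.ravel(),vv.ravel()][k]; cen=(U.min(0)+U.max(0))/2
r=S().inv().apply(c.ray([cen])[0]); 
for Y in (156.,): print(cen,e+r*((Y-e[2])/r[2]))
for f in (1,-1):
  print(f,bot.ik(W(knob(.15)+[0,0,70]),kq(0,f)))
  for q in np.linspace(.15,2.27,6): print(q,knob(q),[bot.ik(W(knob(q)),kq(t,f)) for t in (0,.15*q,.25*q)])
E
```

```text
cap [[ -1.7   37.61 130.43]
 [ -8.77  36.73 141.06]
 [ -8.7   29.41 141.26]
 [-15.27  35.17 126.6 ]
 [  5.99  35.75 142.92]
 [-20.86  57.71  99.09]
 [-20.25  62.89  96.35]
 [-20.72  51.31  97.01]]
965 [ 27.08  81.1  143.09] [ 46.83  99.99 166.27]
[430.  92.] [ 36.67  90.68 156.  ]
1 [ 0.15  0.57  1.2  -0.    1.38  1.63]
0.15 [ 36.47  90.   156.39] [array([ 0.15,  0.63,  1.27, -0.  ,  1.24,  1.63]), array([ 0.15,  0.62,  1.29, -0.  ,  1.21,  1.63]), array([ 0.15,  0.61,  1.3 , -0.  ,  1.19,  1.63])]
0.5740000000000001 [  3.87  90.   171.1 ] [array([ 0.15,  0.54,  1.37, -0.  ,  1.23,  1.63]), array([ 0.15,  0.5 ,  1.43, -0.01,  1.12,  1.63]), array([ 0.16,  0.48,  1.47, -0.01,  1.05,  1.64])]
0.9980000000000001 [-31.9   90.   171.09] [array([ 0.16,  0.47,  1.48, -0.  ,  1.19,  1.63]), array([ 0.16,  0.4 ,  1.59, -0.01,  1.01,  1.64]), array([ 0.16,  0.36,  1.65, -0.02,  0.88,  1.65])]
1.4220000000000002 [-64.5   90.   156.37] [array([ 0.16,  0.42,  1.59, -0.  ,  1.13,  1.64]), array([ 0.17,  0.33,  1.73, -0.02,  0.87,  1.66]), array([ 0.17,  0.28,  1.82, -0.04,  0.69,  1.68])]
1.846 [-
[... 832 characters left out ...]
  0.47,  1.48, -0.  ,  1.19, -1.51]), array([ 0.16,  0.4 ,  1.59, -0.01,  1.01, -1.5 ]), array([ 0.16,  0.36,  1.65, -0.02,  0.88, -1.49])]
1.4220000000000002 [-64.5   90.   156.37] [array([ 0.16,  0.42,  1.59, -0.  ,  1.13, -1.5 ]), array([ 0.17,  0.33,  1.73, -0.02,  0.87, -1.49]), array([ 0.17,  0.28,  1.82, -0.04,  0.69, -1.46])]
1.846 [-88.16  90.   129.54] [array([ 0.16,  0.4 ,  1.68, -0.  ,  1.06, -1.5 ]), array([ 0.17,  0.29,  1.86, -0.03,  0.71, -1.47]), array([ 0.18,  0.24,  1.97, -0.08,  0.47, -1.42])]
2.27 [-98.68  90.    95.35] [array([ 0.16,  0.43,  1.73, -0.  ,  0.97, -1.5 ]), array([ 0.18,  0.31,  1.95, -0.05,  0.54, -1.45]), array([ 0.19,  0.28,  2.07, -0.22,  0.23, -1.28])]
```

```bash
sed -i 's/^HUB=.*/HUB=np.array([-14,90.4,88.])/' h.py; python3 - <<'E'
from h import *
bot.move_gripper(42)
bot.move_to(W(knob(.15)+[0,0,70]),kq(0,-1)); rep()
print(bot.servo_line(W(knob(.15)),kq(0,-1),speed=80,until_force=8)); rep()
bot.move_gripper(15,grip_force=25); rep("grip")
c=shot("wrist"); cv2.imwrite("pics/w3.png",c.c["image"])
E
```

```text
t10.0 F [ 0.5 -1.  -0.1] M [ 0.02  0.01 -0.09] w42.4 p [ 36.4  90.1 226.7] j6 -1.512
False
 t11.0 F [ 0.4  0.4 -0.3] M [ 0.01 -0.04  0.03] w42.2 p [ 36.7  90.4 157. ] j6 -1.514
grip t11.3 F [ 1.7 -4.2  2.4] M [-0.43 -0.09  0.03] w19.4 p [ 36.8  90.  157. ] j6 -1.514
```

View pics/w3.png

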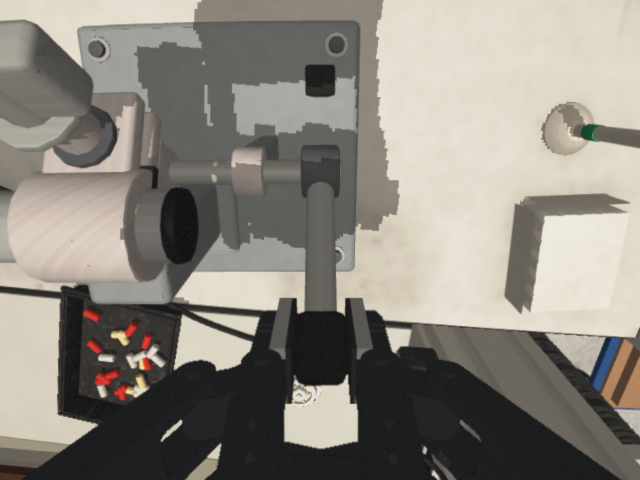

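The knob is held between the pads at image (318,345), width 19.4 mm against 20 expected. Now I'll swing the lever in small arc steps and log the force tangential to the swing.

```bash
cat > sweep.py <<'E'
from h import *
import sys
a,b,n=float(sys.argv[1]),float(sys.argv[2]),int(sys.argv[3])
for q in np.linspace(a,b,n):
    bot.servo_line(W(knob(q)),kq(.15*max(0,q-.15),-1),speed=60)
    s=bot.read_state(); F=S().inv().apply(s["ft_force"]); al=.785+q
    tan=np.array([-np.sin(al),0,np.cos(al)]); rad=np.array([np.cos(al),0,np.sin(al)])
    p=S().inv().apply(s["ee_pos"]-O)-HUB
    print("q%.2f act%.3f r%.1f t%.1f Ft%.1f Fr%.1f Fy%.1f w%.1f"%(q,np.arctan2(p[2],p[0])-.785,np.hypot(p[0],p[2]),s["clock"],F@tan,F@rad,F[1],s["grip_width"]))
    if np.linalg.norm(F)>30: print("STOP");break
E
python3 sweep.py .25 1.4 12
```

```text
q0.25 act0.250 r85.6 t11.7 Ft-1.9 Fr3.0 Fy-4.8 w19.6
q0.35 act0.355 r85.5 t12.0 Ft-1.9 Fr1.6 Fy-4.3 w19.7
q0.46 act0.459 r85.5 t12.3 Ft-2.2 Fr1.0 Fy-5.9 w19.3
q0.56 act0.563 r85.5 t12.6 Ft-3.6 Fr1.1 Fy-5.8 w19.5
q0.67 act0.666 r85.6 t12.9 Ft-2.9 Fr1.4 Fy-6.0 w19.4
q0.77 act0.770 r85.6 t13.2 Ft-2.1 Fr2.5 Fy-5.3 w19.6
q0.88 act0.874 r85.7 t13.5 Ft-1.3 Fr3.5 Fy-6.1 w19.4
q0.98 act0.976 r85.7 t13.8 Ft-1.6 Fr2.9 Fy-6.6 w19.3
q1.09 act1.079 r85.8 t14.1 Ft-2.7 Fr5.8 Fy-6.8 w19.4
q1.19 act1.182 r85.8 t14.4 Ft-2.5 Fr6.3 Fy-7.0 w19.3
q1.30 act1.287 r85.8 t14.7 Ft-2.6 Fr7.4 Fy-8.4 w19.1
q1.40 act1.389 r85.7 t15.0 Ft-3.6 Fr8.3 Fy-8.6 w19.5
```

```bash
python3 sweep.py 1.5 2.2 8; python3 sweep.py 2.27 2.29 2
```

```text
q1.50 act1.487 r85.6 t15.3 Ft-4.6 Fr7.0 Fy-8.3 w19.6
q1.60 act1.587 r85.5 t15.6 Ft-4.9 Fr7.0 Fy-9.3 w19.4
q1.70 act1.690 r85.3 t15.9 Ft-4.4 Fr5.5 Fy-9.2 w19.9
q1.80 act1.797 r85.2 t16.2 Ft-2.1 Fr3.7 Fy-9.5 w19.4
q1.90 act1.898 r85.2 t16.4 Ft-2.7 Fr4.5 Fy-9.8 w19.3
q2.00 act1.998 r84.9 t16.7 Ft-0.5 Fr-0.7 Fy-10.7 w19.7
q2.10 act2.099 r84.9 t17.0 Ft-0.8 Fr-1.7 Fy-10.3 w19.2
q2.20 act2.196 r84.5 t17.3 Ft0.4 Fr-6.3 Fy-11.1 w19.5
q2.27 act2.263 r84.1 t17.6 Ft0.7 Fr-8.4 Fy-11.5 w19.4
q2.29 act2.284 r84.3 t17.8 Ft1.2 Fr-7.6 Fy-11.7 w19.5
```

```bash
python3 - <<'E'
from h import *
import pickle
bot.move_gripper(42); rep("rel")
q=list(bot.read_state()["tool_rot"]); p=knob(2.27)
t=.15*2.13; back=np.array([-np.sin(t),0,np.cos(t)])
bot.servo_line(W(p+110*back),q,speed=120); bot.dwell(.2)
c=shot("wrist"); cv2.imwrite("pics/w4.png",c.c["image"]); pickle.dump(c,open("w4.pkl","wb"))
d=shot("side");cv2.imwrite("pics/side4.png",cv2.resize(d.c["image"][150:290,280:440],None,fx=4,fy=4))
e=shot("scene");cv2.imwrite("pics/scene4.png",cv2.resize(e.c["image"][190:340,180:340],None,fx=4,fy=4));rep()
E
```

```text
rel t18.2 F [-0.1  0.3 -0.9] M [-0.03  0.15 -0.01] w41.8 p [-98.9  90.6  93.6] j6 -1.450
 t19.6 F [ 0.8  0.2 -0.2] M [-0.    0.08  0.05] w42.2 p [-133.2   90.4  199.5] j6 -1.459
```

View pics/w4.png

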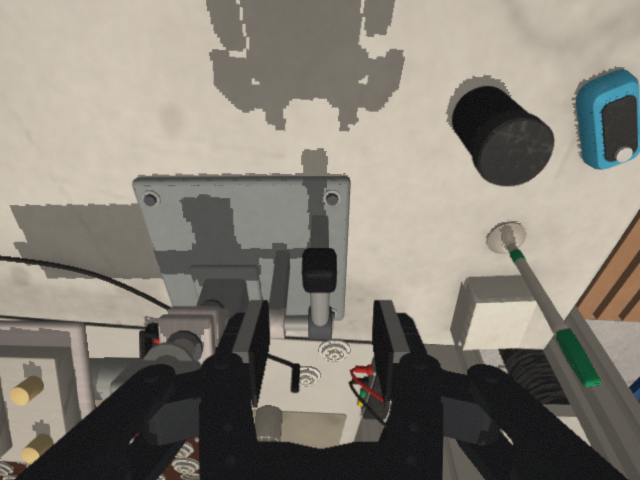

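View pics/scene4.png

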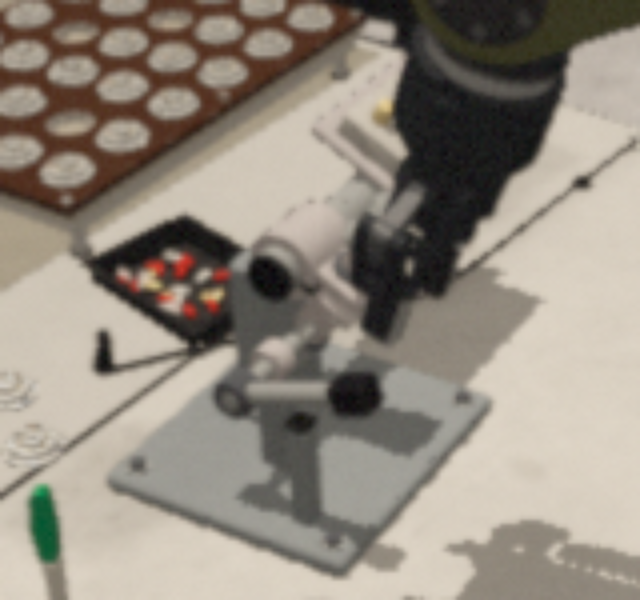

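```bash
python3 - <<'E'
from h import *
import pickle
np.set_printoptions(precision=1,suppress=True)
def an(c,box,zlo):
    u0_,v0,u1,v1=box; vv,uu=np.mgrid[v0:v1,u0_:u1]; uv=np.c_[uu.ravel(),vv.ravel()].astype(float)
    L=S().inv().apply(c.pt(uv)-O); g=c.c["image"].max(2)[v0:v1,u0_:u1].ravel()
    k=(abs(L[:,1]-90)<14)&(L[:,2]>75)&(L[:,2]<200)&(L[:,0]<-78)&(L[:,0]>-130)
    print("knob",k.sum(),L[k].min(0),L[k].max(0))
    cen=(uv[k].min(0)+uv[k].max(0))/2; e=S().inv().apply(c.e-O); r=S().inv().apply(c.ray([cen])[0]); p=e+r*((90.4-e[1])/r[1])
    print(cen,"on y=90",p-HUB)
    r2=(abs(L[:,1]-90)<5)&(L[:,2]>75)&(L[:,0]>-78)&(L[:,0]<-32)
    x,z=L[r2,0],L[r2,2];print("rod",r2.sum(),np.polyfit(x,z,1))
c=pickle.load(open("w4.pkl","rb")); an(c,(290,235,350,345),0)
e=shot("scene"); an(e,(225,270,285,305),0)
print("post",S().inv().apply(e.pt([[300/4+180,422/4+190]])-O))
E
```

```text
knob 1498 [-109.6   80.2  111.3] [-81.8 100.1 129.9]
[319. 270.] on y=90 [-125.9    0.    77.5]
rod 407 [-0.4 88.3]
knob 139 [-109.6   78.8  108. ] [-78.4 100.8 130.3]
[268.  288.5] on y=90 [-80.6  -0.   29.3]
rod 106 [-0.1 90.2]
post [[-61.1  94.3  88. ]]
```

The lever sits at about 20° above level (swing about 2.0), so it isn't over centre yet: the knob slipped in the pads near the end. I'll push it down from above with closed fingertips.

```bash
python3 - <<'E'
from h import *
bot.move_gripper(0,grip_force=60)
q=kq(0,-1)
bot.move_to(W([-95,90.4,175]),q); rep("above")
bot.servo_line(W([-95,90.4,158]),q,speed=40); rep()
for i,(x,z) in enumerate([(-96,150),(-97,142),(-98,135),(-98.5,129),(-99,124),(-99,119)]):
    h=bot.servo_line(W([x,90.4,z]),q,speed=25,until_force=18); s=rep(str(h))
    if h: break
E
```

```text
above t20.6 F [-0.2  0.6  0.2] M [ 0.01  0.01 -0.02] w-0.2 p [-94.8  90.3 174. ] j6 -1.499
 t21.1 F [0.4 0.1 0. ] M [-0.02  0.04 -0.05] w0.2 p [-95.   90.4 158.1] j6 -1.499
False t21.6 F [ 1.4 -0.5 -0.1] M [-0.06 -0.01 -0.01] w0.1 p [-96.   90.4 149.9] j6 -1.499
False t22.1 F [-0.  -0.4 -0.4] M [-0.01 -0.    0.03] w0.2 p [-97.1  90.4 141.9] j6 -1.499
False t22.5 F [ 0.5 -0.1 -0.1] M [-0.03 -0.   -0.01] w-0.0 p [-98.1  90.4 134.8] j6 -1.499
False t22.9 F [ 0.1  0.2 -0. ] M [ 0.03 -0.03 -0.02] w-0.2 p [-98.6  90.4 128.8] j6 -1.499
True t23.2 F [-4.4 -1.3 11.7] M [-0.18  0.73 -0.04] w-0.1 p [-98.4  90.5 125.3] j6 -1.499
```

```bash
python3 - <<'E'
from h import *
c=shot("wrist"); cv2.imwrite("pics/w5.png",c.c["image"])
e=shot("scene");cv2.imwrite("pics/scene5.png",cv2.resize(e.c["image"][190:340,180:340],None,fx=4,fy=4));rep()
E
```

```text
t23.3 F [-3.7 -0.7 12.2] M [-0.18  0.79  0.  ] w0.1 p [-98.4  90.5 125.3] j6 -1.499
```

View pics/w5.png

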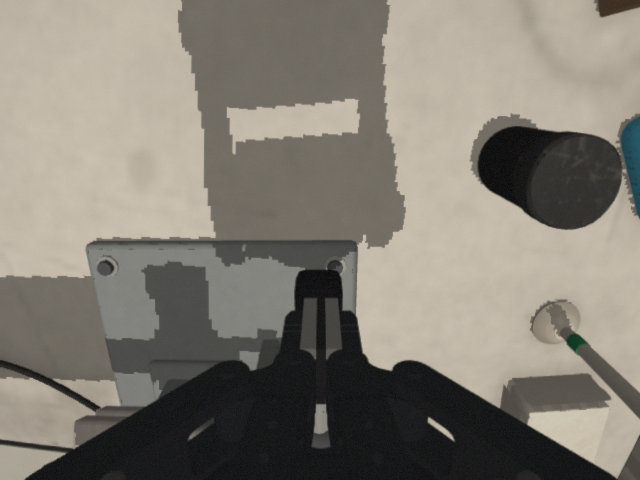

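View pics/scene5.png

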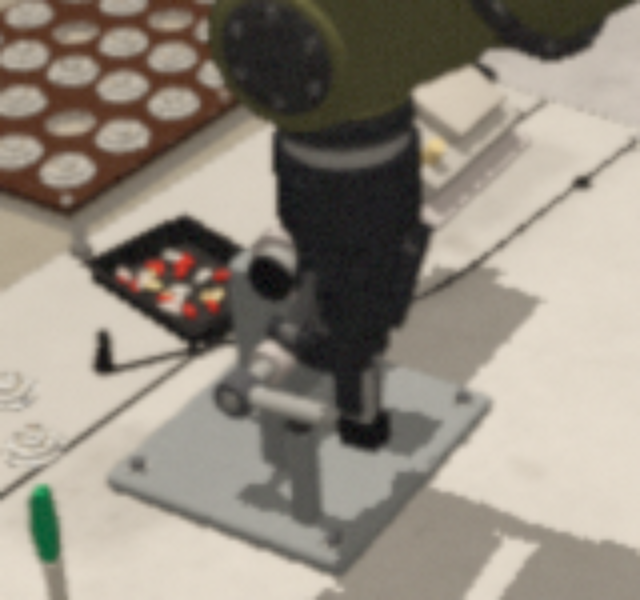

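```bash
python3 - <<'E'
from h import *
import pickle
q=kq(0,-1)
print(bot.servo_line(W([-99,90.4,118]),q,speed=15,until_force=12)); rep("press")
bot.dwell(.2)
bot.servo_line(W([-105,90.4,200]),q,speed=80)
bot.servo_line(W([-135,90.4,230]),q,speed=100);bot.dwell(.3)
c=shot("wrist"); cv2.imwrite("pics/w6.png",c.c["image"]); pickle.dump(c,open("w6.pkl","wb"))
e=shot("scene");cv2.imwrite("pics/scene6.png",cv2.resize(e.c["image"][190:340,180:340],None,fx=4,fy=4));rep()
for c,(a,b,g,d) in ((c,(270,150,370,350)),(e,(225,270,290,312))):
    vv,uu=np.mgrid[b:d,a:g]; uv=np.c_[uu.ravel(),vv.ravel()].astype(float)
    L=S().inv().apply(c.pt(uv)-O)
    k=(abs(L[:,1]-90)<14)&(L[:,2]>75)&(L[:,2]<140)&(L[:,0]<-82)&(L[:,0]>-130)
    print("knob",k.sum(),L[k].min(0).round(1),L[k].max(0).round(1))
    k=(abs(L[:,1]-90)<3)&(L[:,2]>75)&(L[:,2]<140)&(L[:,0]>-78)&(L[:,0]<-32); print(np.polyfit(L[k,0],L[k,2],1))
E
```

```text
True
press t23.5 F [-5.7 -1.6 11.3] M [-0.23  0.84 -0.  ] w0.0 p [-98.4  90.5 125.4] j6 -1.499
 t25.8 F [-0.2 -0.5 -0. ] M [-0.   -0.04 -0.03] w0.1 p [-135.    90.4  229.8] j6 -1.494
knob 1110 [-113.1   80.1   88.2] [-87.4 100.  107.1]Traceback (most recent call last):
  File "<stdin>", line 15, in <module>
    raise TypeError("expected non-empty vector for x")
TypeError: expected non-empty vector for x
```

View pics/scene6.png

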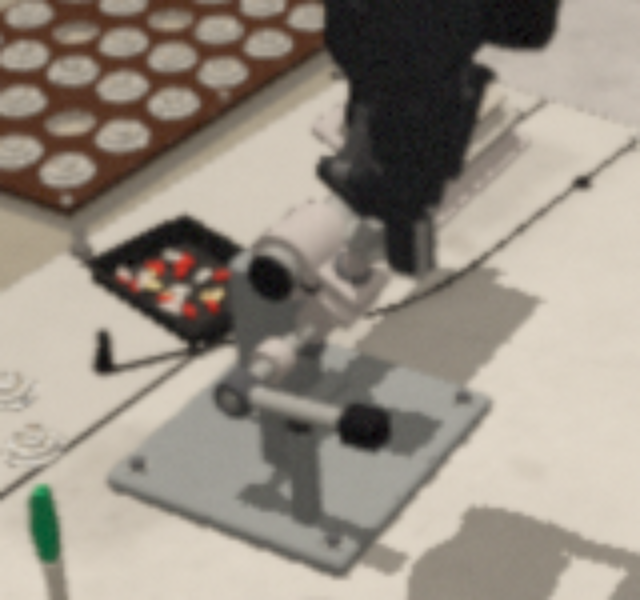

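View pics/w6.png

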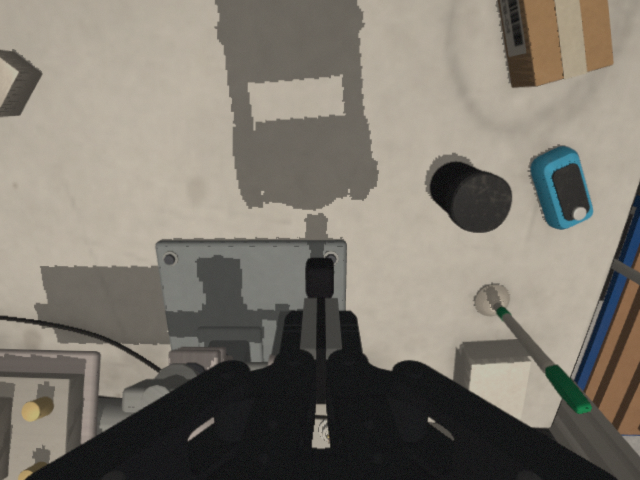

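```bash
python3 - <<'E'
from h import *
bot.move_to(W(B0+225*rod),nutq(1.57,-1)); bot.dwell(.5)
c=shot("wrist"); cv2.imwrite("pics/w7.png",c.c["image"]); rep()
vv,uu=np.mgrid[40:400,150:560]; uv=np.c_[uu.ravel(),vv.ravel()].astype(float)
L=S().inv().apply(c.pt(uv)-O)
q=L-[-14,0,88]; s=q@rod; a=q@u0; b=q[:,1]
m=(np.hypot(a,b)<32)&(s>99)&(s<112)
P=np.c_[a[m],b[m]]; w,v=np.linalg.eigh(np.cov(P.T));print("theta",np.arctan2(-v[1,1],v[0,1]))
k=(abs(L[:,1]-90)<14)&(L[:,2]>80)&(L[:,2]<140)&(L[:,0]<-87)&(L[:,0]>-130); print(L[k].min(0),L[k].max(0))
k=(abs(L[:,1]-90)<3)&(L[:,2]>75)&(L[:,2]<140)&(L[:,0]>-78)&(L[:,0]<-32); f=np.polyfit(L[k,0],L[k,2],1);print("rod slope",f)
E
```

```text
t27.5 F [-0.4 -1.   0.4] M [ 0.03  0.2  -0.03] w0.1 p [-120.3    0.4  286.3] j6 -0.177
theta -1.5832266573282696
[-112.88609853   80.34174905   88.91155194] [-87.04221025 100.21864864 107.21775328]
rod slope [-0.09419642 92.04053225]
```

View pics/w7.png

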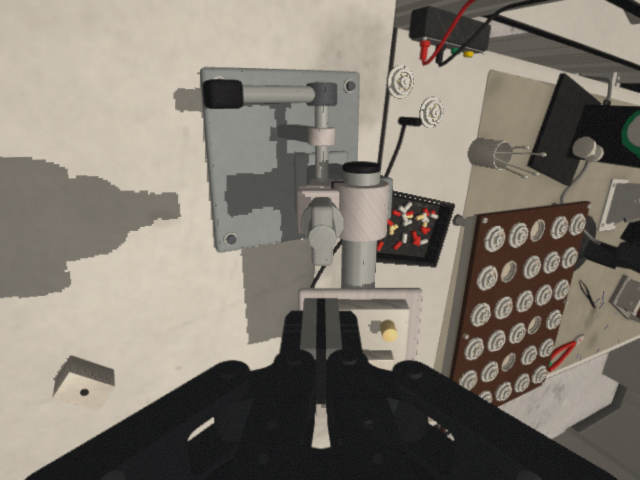

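The knob now rests at the front, at image (222,93), with the lever over its post. The rod slope of 0.094 matches the 5° closed angle, and the nut bar is level at about 1.57.

```bash
python3 - <<'E'
from h import *
bot.finish_job()
E
```

```text
the job is handed in; nothing more can be done
```

I turned the adjuster nut first, then closed the lever onto its rest, let go and handed the job in with about 27.5 s on the clock.

- **Nut:** I turned it clockwise from about 0 to about 1.57 rad, where the lever should bite half-way. A final look still measured about 1.58.
- **Bite:** While gripping the knob I felt the resistance rise from about 1.3 rad to roughly 5 N at 1.5–1.6 rad. That fits a well-set nut, but grip friction made the exact start of the bite hard to read.
- **Lever:** The first swing did not close it. The knob slipped in the pads near the end, and the camera showed the lever stopped at about 2.0 rad. I then pushed it down with closed fingertips until it met a firm stop. The force readings stayed near zero on the way down.
- **Last checks:** With the arm clear for about 2 s, the lever stayed closed. It slopes about 5.4° above level against 5° expected, and the top of the knob is at about 107 mm against 105–106 mm expected. Wrist forces were near zero.
- **Loose items:** I felt no contact with any of them. The jar and gauge were in view late in the job and looked in place. I did not re-check the tape or the screwdriver.

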